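# Start the tube roller mixer at fast

### The job

Start the tube roller mixer: press its raised clear guard fully down over the tubes, then push the speed lever with the black crossbar handle towards the rear of the mixer, past the notch half way, right up to its second and last stop, and leave it there. Only push, with the fingertips or the outside of the fingers: do not pinch the lever's handle or pick anything up, and leave the things standing round the mixer where they are.

Things in the scene. Friction and masses are not known exactly. Their poses are not given: they have to be found in the camera images.
- mixer: Tube roller mixer, fixed: white housing 200 (x) x 300 (y) mm, grey deck 50 mm high. Origin: centre of its underside, on the worktop; x from its front edge (robot's side) to its rear, y to its left. Left part (y -31 to 139 mm): rollers with three tubes (tops 80 mm high) under the guard. Right part (y = -105 mm): the lever in the slot of an aluminium quadrant of two half discs 85 mm high.
- guard (a joint): Angle of the guard, a clear hinged hood framed in grey, 150 mm from hinge to front edge, 170 mm wide. 0 = fully down (its top level, 97 mm above the worktop), grows as its front edge swings up; starts at 0.6 to 0.9 rad. The stiff hinge stays where it is left; about 1 to 4 N on the top moves it; hard stop at 0.
- guard_hinge_mid (a point): Middle of the guard's hinge line, which is parallel to the mixer's y, at x = 88, y = 54, z = 92 mm of the mixer (fixed to it).
- guard_front_mid (a point): Middle of the guard's front edge, on its upper side, 150 mm from the hinge line.
- speed_lever (a joint): Angle of the speed lever about an axis parallel to the mixer's y. 0 = off (its start; leans 0.6 rad to the front), 0.6 = first notch, slow (upright), 1.2 = second and last stop, fast (leans 0.6 rad to the rear). A detent holds it at 0, 0.6 and 1.2, resists with up to 6 N at the handle when pushed slowly, and past 0.3 and 0.9 snaps it forward. Hard stops at 0 and 1.2.
- lever_axis (a point): Middle of the lever's axis, at x = -10, y = -105, z = 40 mm of the mixer (fixed to it).
- lever_handle (a point): Centre of the lever's black crossbar handle, 87 mm from the axis: 112 mm above the worktop at both ends of its travel, 127 mm when upright. The bar is 40 mm wide along the mixer's y, 16 mm thick in the direction of swing, 20 mm high along the lever; below it is a 10 mm round steel stem. Front and rear faces pressed at once count as pinching.
- cup: Bystander: specimen cup with lid, 49 mm across, 58 mm high, standing loose beside the mixer; origin at the centre of its underside.
- dropper: Bystander: dropper bottle, 25 mm across, 78 mm high, standing loose beside the mixer; origin at the centre of its underside.
- holder: Bystander: needle holder, 31 mm across, 52 mm high, standing loose beside the mixer; origin at the centre of its underside.

How it is judged:
By the outcome, as a careful person would: the job done as asked, in the order asked, and still so for the second after the job is handed in, with the robot touching nothing.
It also fails if it takes over 48 s, if anything falls off the work surface, if the arm or the gripper's body presses on something with over 40 N, if the wrist force passes 120 N, or if a joint passes its speed limit or range.

### The arm

A 7-joint arm with a two-finger parallel gripper is mounted at the origin on a cart in front of the work surface, level with it; the furniture and walls round the work are solid. World frame = base frame: x ahead of the robot, y to its left, z up, the work surface at z = 0. Lengths are in mm, angles in rad, forces in N, time in s.
With the tool pointing down it reaches from about 400 to 875 mm from the base axis. Payload 4.4 kg.
Tool frame: the origin (TCP) lies at the very end of the fingers, on their centre line; the grasp point (between the pads) lies 19 mm behind it (ctrl.grip_point_offset is the distance from the TCP to the grasp point, in mm); z points along the fingers, y is the line along which they close (so a half turn about z gives the same grasp; the last joint's range is limited). The gripper opens to 85 mm and grips with 20 to 120 N. Pads are 22 mm wide; open, the fingers measure 114 mm over their backs; the gripper's body (76 mm by 85 mm) begins 54 mm behind the grasp point. The pads swing forward as they close: fully open they stand 13 mm farther back than shut.
Start: joints at [1.242, 0.628, 0.038, 1.517, -0.027, 0.996, -0.02], TCP at [168.888, -627.69, 231.313] pointing down, gripper open.
Joint ranges: [-3.06, 3.06], [-0.37, 2.12], [-1.25, 1.32], [0.18, 2.47], [-1.1, 4.24], [0.23, 1.98], [-2.94, 2.94]. Speed limits (rad/s): [2.57, 2.57, 3.14, 3.14, 3.14, 3.14, 3.14].

### API

Orientations are given as [roll, pitch, yaw] about the fixed x, y, z axes, in that order (R = Rz(yaw) Ry(pitch) Rx(roll)).
In Python, from cell import ctrl gives the robot as it stands.
- The arm moves only by the tool jog_arm, never from a script. Its argument "increments" is one flat list of numbers, 7 for each row, row after row: the finger opening in cm, from 0 to 8.54, then the shift along the tool's x, y, z in cm, then the turn, a rotation vector about the tool's x, y, z in degrees. In form: [fingers, x, y, z, rx, ry, rz, fingers, x, y, z, rx, ry, rz, ...]. A call has 1 to 20 rows; each row is the pose to reach, as a shift and turn from the pose commanded when the call began, along the tool's axes at that moment; what a row does not reach only later rows make up. A row lasts 1/10 s, in which the tool goes at most 50 mm and 8.59 degrees, less where a joint would pass 70% of its speed; a pose out of reach is approached as far as the arm can. A call with a gripper value outside its range is refused whole. The fingers move at their own pace and stop on an object; the grip force is fixed at half the most. Time passes only in rows, so rows that repeat a pose let the fingers close. It gives the time, the measured TCP pose, the force, the opening and the grip force at its end, in the units of the state.
- ctrl.read_state(): the state, without advancing time (a new reading comes with each control period).
- ctrl.get_image(name): name is "scene" or "top" or "wrist"; returns the picture (420x560x3 uint8, red, green, blue); there is no depth.
- ctrl.camera_params(name): a dict with "fx", "fy", "cx", "cy" (pixels), "distortion" ([k1, k2, p1, p2, k3] as OpenCV has them; the pictures are not rectified), "extrinsics" (4x4, takes a point from world to camera coordinates). Camera axes: x right, y down, z forward; pixel columns grow to the right and rows downward; lengths in mm; the calibration is good to about 2 mm. A picture is of the moment at which its call begins: read the wrist's pose just before it. camera_params takes no time and is no camera call; for the wrist camera it gives the pose at the moment of the call.
- ctrl.finish_job(): hands the job in; it is judged then, once.
The state is a dict: "clock": time; "qpos": joint angles; "qd": joint speeds; "tau": joint torques, N m; "eef_pos": TCP position; "tool_rot": TCP orientation; "force": force on the tool from outside, world axes, zero at the start; "torque": the same for the moment, N m; "width": finger opening in mm; "gripper_force": force on a finger pad.
Only numpy, scipy, OpenCV 4.12 (cv2) and the standard library are available. Lean on these libraries where they do the work, as an engineer would, in place of code of your own. Each camera call takes 0.05 s, during which the arm holds its last target. There are 200 camera calls.

## Working session

There is one attempt and no reset: what is moved stays moved. The work goes in short steps, Python scripts to look and compute and a tool call to move; the robot and the scene stay as the last step left them, time stands still between calls to the robot, and variables do not carry over. Pictures are saved under pics/ and viewed, at most 10 in all, crops included, and the job is handed in when it is done.

Besides the shell and the picture viewer there is one more tool, called by a JSON object that holds its "name" and its "arguments". jog_arm: Moves the arm, as the interface text tells. Its arguments: {"type":"object","properties":{"increments":{"type":"array","items":{"type":"number"}}},"required":["increments"]}

```bash
mkdir -p pics; cat > h.py <<'E'
import numpy as np, cv2
from cell import ctrl
def snap(n,f):
    p=ctrl.camera_params(n); im=ctrl.get_image(n); cv2.imwrite(f'pics/{f}.png',cv2.cvtColor(im,cv2.COLOR_RGB2BGR)); np.savez(f'pics/{f}.npz',K=[p['fx'],p['fy'],p['cx'],p['cy']],d=p['distortion'],T=p['extrinsics']); return im
def cal(f):
    z=np.load(f'pics/{f}.npz'); k=z['K']; return np.array([[k[0],0,k[2]],[0,k[1],k[3]],[0,0,1.]]),z['d'],z['T']
def ray(f,u,v):
    K,d,T=cal(f); a=cv2.undistortPoints(np.array([[[u,v]]],float),K,d)[0,0]; R=T[:3,:3]
    D=R.T@np.array([a[0],a[1],1]); return -R.T@T[:3,3],D/np.linalg.norm(D)
def plane(f,u,v,z):
    o,D=ray(f,u,v); return o+D*(z-o[2])/D[2]
def proj(f,P):
    K,d,T=cal(f); r,_=cv2.Rodrigues(T[:3,:3]); return cv2.projectPoints(np.array(P,float).reshape(-1,3),r,T[:3,3],K,d)[0][:,0]
E
python3 - <<'E'
from h import *
for n in('scene','top'): snap(n,n+'1'); print(n,ray(n+'1',280,210))
a=cv2.imread('pics/top1.png');print(ctrl.read_state())
E
```

```text
scene (array([-32.18082895, 410.28077824, 478.71477942]), array([ 0.67655528, -0.58641572, -0.44540943]))
top (array([ 326.80288645,  -66.80961564, 1042.30046623]), array([ 0.22506819,  0.01365147, -0.97424737]))
{'clock': 0.1, 'qpos': array([ 1.24217263,  0.62923679,  0.03844784,  1.51828083, -0.02701964,
        0.99632525, -0.02000614]), 'qd': array([ 4.26215928e-04, -7.33604229e-04,  1.52345338e-03, -2.46826938e-03,
       -3.14785823e-04,  1.23775026e-03,  7.36439255e-05]), 'tau': array([ 2.64374612e-03, -5.64525139e+01,  1.23013113e+00, -1.93972278e+01,
        1.11955465e-02,  5.43543545e-03, -9.77054896e-06]), 'eef_pos': array([ 168.75904347, -627.11530613,  230.48792459]), 'tool_rot': array([-3.13986020e+00,  2.47780129e-06,  2.62804091e-01]), 'force': array([-0.08102542,  0.14920646, -0.18653458]), 'torque': array([-0.00791809, -0.00838259, -0.04915597]), 'gripper_force': 0.0, 'width': 85.12889977585967}
```

View pics/top1.png

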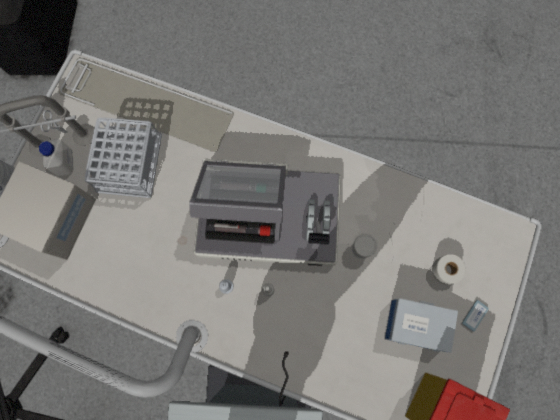

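View pics/scene1.png

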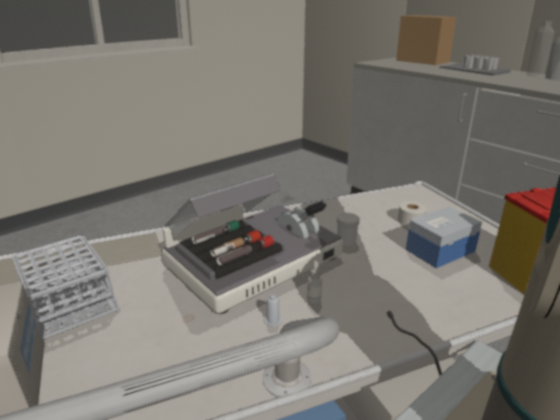

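The top view shows the mixer at about (200–340, 160–265) px with the guard raised on its left. The lever's black bar is near (319,238), the cup near (364,245), and two small bottles near (225,286) and (267,290). I'll zoom in on the mixer to get its corners.

```bash
python3 - <<'E'
from h import *
a=cv2.imread('pics/top1.png')[145:310,180:390]; b=cv2.resize(a,None,fx=3.6,fy=3.6,interpolation=cv2.INTER_CUBIC); b=cv2.convertScaleAbs(b,alpha=1.5,beta=10); cv2.imwrite('pics/c1.png',b)
E
```

```text
(no output)
```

View pics/c1.png

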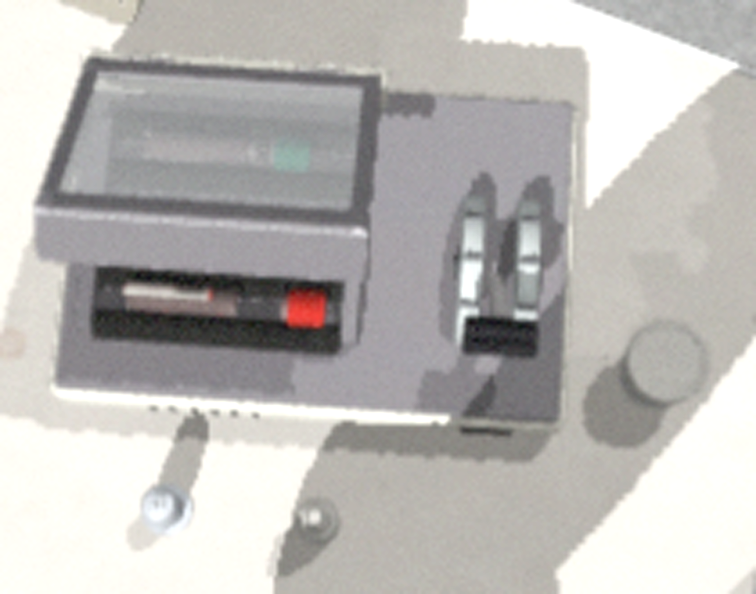

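The crop shows these deck corners: front-left (57,388), front-right (560,420), rear-right (574,102). The handle's top is at about (500,330). The guard's front corners are (40,207) and (366,232), its rear corners (92,60) and (382,75). The cup lid is at (665,362) and the bottles at (165,508) and (318,520).

```bash
cat >> h.py <<'E'
def c(u,v): return 180+(u+.5)/3.6-.5,145+(v+.5)/3.6-.5
E
python3 - <<'E'
from h import *
np.set_printoptions(precision=1,suppress=True)
fl,fr,rr=[plane('top1',*c(*p),50)[:2] for p in((57,388),(560,420),(574,102))]
print(fl,fr,rr,np.linalg.norm(fl-fr),np.linalg.norm(fr-rr))
ey=(fl-fr)/np.linalg.norm(fl-fr); ex=np.array([ey[1],-ey[0]])
e2=(rr-fr)/np.linalg.norm(rr-fr); print('yaw',np.arctan2(ex[1],ex[0]),np.arctan2(e2[1],e2[0]))
O=(fl+fr)/2+100*ex; O2=(fl+rr)/2; print('O',O,O2)
yaw=(np.arctan2(ex[1],ex[0])*3+np.arctan2(e2[1],e2[0])*2)/5
O=(O+O2)/2
ex=np.array([np.cos(yaw),np.sin(yaw)]);ey=np.array([-ex[1],ex[0]])
W=lambda x,y,z:np.r_[O+x*ex+y*ey,z]
np.savez('mix.npz',O=O,yaw=yaw)
h=plane('top1',*c(500,330),120); print('handle exp',W(-10-87*np.sin(.6),-105,112),'seen',h)
for th in(.6,.7,.8,.9):
    P=[W(88-150*np.cos(th),54+s,92+150*np.sin(th)) for s in(85,-85)]+[W(88,54+s,92) for s in(85,-85)]
    print(th,[((np.array(q)-[180,145]+.5)*3.6-.5) for q in proj('top1',P)])
for n,p,z in(('cup',(665,362),58),('b1',(165,505),78),('b2',(318,518),52)):
    w=plane('top1',*c(*p),z); d=w[:2]-O; print(n,w,'mixer',d@ex,d@ey)
print(W(0,0,0),'yaw',yaw)
E
```

```text
[457.9 117.6] [ 453.2 -171.3] [ 643.3 -175.6] 288.94582790105477 190.20334246335327
yaw -0.016586250874586345 -0.02258976422548766
O [555.5 -28.5] [550.6 -29. ]
handle exp [ 492.  -132.6  112. ] seen [ 491.2 -130.6  120. ]
0.6 [array([ 37.4, 233.7]), array([369.1, 255. ]), array([88. , 57.9]), array([382.9,  75.7])]
0.7 [array([ 35.1, 210.9]), array([370.3, 232.3]), array([88. , 57.9]), array([382.9,  75.7])]
0.8 [array([ 33.2, 186. ]), array([371.6, 207.3]), array([88. , 57.9]), array([382.9,  75.7])]
0.9 [array([ 32. , 159.1]), array([373.2, 180.4]), array([88. , 57.9]), array([382.9,  75.7])]
cup [ 488.  -229.9   58. ] mixer -61.265394083498904 -202.27769085353484
b1 [392.5  47.4  78. ] mixer -161.9796979047901 73.08920253463143
b2 [391.3 -36.3  52. ] mixer -161.64943696159915 -10.549194045775156
[553.1 -28.8   0. ] yaw -0.01898765621494687
```

Everything agrees: the mixer is at about (553,-29), yaw -0.019, guard at about 0.71 rad, and the handle appears where it should be. Next I'll check the heights of the obstacles on the way (red bin, pipe) and work out the move numbers.

```bash
cat >> h.py <<'E'
from scipy.spatial.transform import Rotation as Ro
def W(x,y,z):
    m=np.load('mix.npz'); e=np.array([np.cos(m['yaw']),np.sin(m['yaw'])]); return np.r_[m['O']+x*e+y*np.array([-e[1],e[0]]),z]
def tri(f,p,g,q):
    o,d=ray(f,*p);o2,d2=ray(g,*q); s=np.linalg.lstsq(np.c_[d,-d2],o2-o,rcond=None)[0]; a,b=o+d*s[0],o2+d2*s[1]; return (a+b)/2,np.linalg.norm(a-b)
def inc(P):
    s=ctrl.read_state(); R=Ro.from_euler('xyz',s['tool_rot']).as_matrix(); return R.T@(np.array(P)-s['eef_pos'])/10
np.set_printoptions(precision=2,suppress=True)
E
python3 - <<'E'
from h import *
print('bin corner', tri('top1',(440,376),'scene1',(510,195)),tri('top1',(408,420),'scene1',(497,268)))
print('flange',plane('top1',192,333,0),plane('scene1',288,380,0))
F=plane('top1',192,333,0)
for z in(50,100,150,200,250): print(z,proj('scene1',[F[0],F[1],z]),proj('top1',[F[0],F[1],z]))
for z in (0,100,200): print(z,plane('top1',440,376,z),plane('top1',140,380,z))
for P in ((0,0,0),): pass
print('to guard',inc(W(-10,54,240)))
m=np.load('mix.npz'); print(np.degrees(ctrl.read_state()['tool_rot'][2]-m['yaw']))
E
```

```text
bin corner (array([ 232.98, -356.29,  160.55]), np.float64(19.516161899256275)) (array([ 170.17, -308.66,   56.28]), np.float64(52.89747634162567))
flange [293.24 120.52   0.  ] [285.   119.94   0.  ]
50 [[284.02 350.51]] [[187.51 333.55]]
100 [[284.26 321.95]] [[182.55 334.15]]
150 [[284.52 290.79]] [[177.03 334.82]]
200 [[284.8  256.74]] [[170.88 335.57]]
250 [[285.11 219.46]] [[163.95 336.39]]
0 [ 226.49 -403.77    0.  ] [189.83 222.83   0.  ]
100 [ 236.11 -371.44  100.  ] [202.97 195.04 100.  ]
200 [ 245.74 -339.11  200.  ] [216.11 167.25 200.  ]
to guard [ 53.2  -53.26  -0.86]
16.14547780340977
```

{"name": "jog_arm", "arguments": {"increments": [0,0,0,-2.5,0,0,0,0,0.5,-0.5,-5,0,0,0,0,2,-2,-5,0,0,1,0,4.5,-4.5,-5,0,0,2,0,7.5,-7.5,-5,0,0,3,0,11,-11,-5,0,0,4,0,14.5,-14.5,-5,0,0,5,0,18,-18,-5,0,0,6,0,21.5,-21.5,-5,0,0,7,0,25,-25,-5,0,0,8,0,28.5,-28.5,-5,0,0,9,0,32,-32,-5,0,0,10,0,35.5,-35.5,-5,0,0,11,0,39,-39,-5,0,0,12,0,42.5,-42.5,-5,0,0,13,0,46,-46,-5,0,0,14,0,49,-49,-5,0,0,15,0,51.2,-51.2,-5,0,0,16,0,52.5,-52.5,-4,0,0,16.1,0,53.2,-53.3,-3,0,0,16.1]}}

```text
clock: 2.1
eef_pos: [544.8, 27.3, 260.7]
tool_rot: [-3.141, -0.0, -0.016]
force: [0.2, -0.2, -0.9]
width: 0.1
gripper_force: 0.0
```

```bash
python3 - <<'E'
from h import *
snap('wrist','w1'); snap('top','t2')
a=np.hstack([cv2.imread('pics/w1.png'),cv2.imread('pics/t2.png')]); cv2.imwrite('pics/v2.png',cv2.resize(a,(800,300)))
for th in(.65,.71,.77): print(th,proj('w1',[W(88-150*np.cos(th),54+s,92+150*np.sin(th)) for s in(85,0,-85)]).round())
print(proj('w1',[W(-59,-105,112)]), inc(W(-14,54,215)))
E
```

```text
0.65 [[167. 247.]
 [286. 247.]
 [405. 248.]]
0.71 [[163. 243.]
 [286. 243.]
 [409. 244.]]
0.77 [[159. 238.]
 [286. 239.]
 [414. 239.]]
[[454.45 245.27]] [-0.28  0.09  4.45]
```

View pics/v2.png

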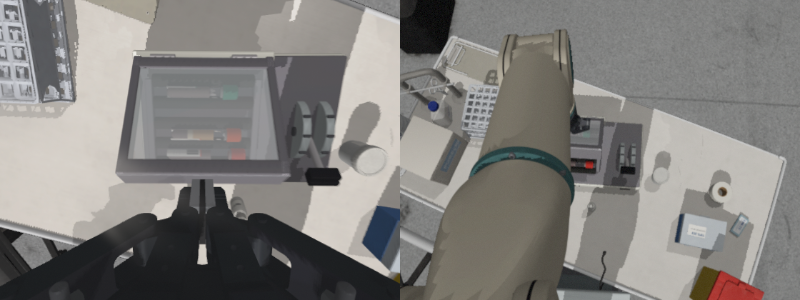

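The wrist view shows the fingertips above the guard's front bar, whose edge is at about v=243, with the handle at (452,248) against a prediction of (454,245). I'll press the guard down along its arc.

{"name": "jog_arm", "arguments": {"increments": [0,0,0,1.5,0,0,0,0,0,0,3.5,0,0,0,0,0,0,5.5,0,0,0,0,0,0,6.7,0,0,0,0,0,0,7.2,0,0,0,0,-0.3,0,7.7,0,0,0,0,-0.5,0,8.2,0,0,0,0,-0.8,0,8.8,0,0,0,0,-1.1,0,9.4,0,0,0,0,-1.4,0,10,0,0,0,0,-1.7,0,10.6,0,0,0,0,-1.9,0,11.2,0,0,0,0,-2.2,0,11.8,0,0,0,0,-2.4,0,12.4,0,0,0,0,-2.5,0,13,0,0,0,0,-2.6,0,13.6,0,0,0,0,-2.7,0,14.2,0,0,0,0,-2.8,0,14.7,0,0,0,0,-2.9,0,15.1,0,0,0,0,-2.9,0,15.3,0,0,0]}}

```text
clock: 4.2
eef_pos: [515.2, 25.7, 107.9]
tool_rot: [3.142, 0.0, -0.018]
force: [0.1, -0.2, -0.5]
width: -0.0
gripper_force: 0.3
```

{"name": "jog_arm", "arguments": {"increments": [0,0,0,0.3,0,0,0,0,0,0,0.5,0,0,0,0,0,0,0.7,0,0,0,0,0,0,0.9,0,0,0,0,0,0,1.0,0,0,0,0,0,0,1.0,0,0,0]}}

```text
clock: 4.8
eef_pos: [515.2, 25.7, 98.2]
tool_rot: [3.142, 0.0, -0.018]
force: [0.3, -0.5, 0.3]
width: 0.3
gripper_force: 0.0
```

{"name": "jog_arm", "arguments": {"increments": [0,0,0,0.2,0,0,0,0,0,0,0.3,0,0,0,0,0,0,0.4,0,0,0,0,0,0,0.4,0,0,0,0,0,0,0.4,0,0,0]}}

```text
clock: 5.3
eef_pos: [515.9, 25.8, 95.0]
tool_rot: [-3.142, -0.002, -0.018]
force: [0.6, -0.6, 7.3]
width: -0.3
gripper_force: 2.9
```

```bash
python3 - <<'E'
from h import *
s=ctrl.read_state(); print(s['eef_pos'],s['force'],s['torque'])
snap('wrist','w2'); snap('scene','s2')
a=np.hstack([cv2.imread('pics/w2.png'),cv2.imread('pics/s2.png')]); cv2.imwrite('pics/v3.png',cv2.resize(a,(800,300)))
E
```

```text
[515.9   25.76  95.03] [ 0.59 -0.61  7.34] [ 0.    0.03 -0.05]
```

View pics/v3.png

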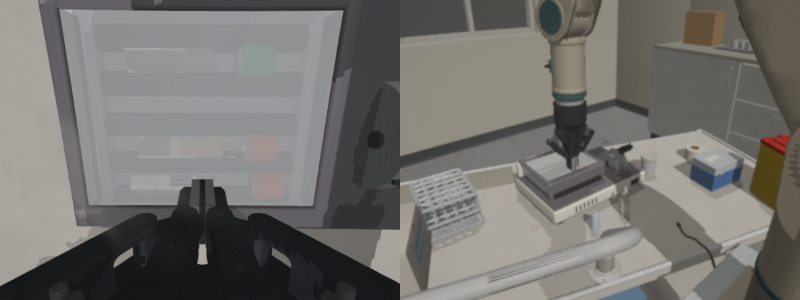

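The guard looks flat, and the force rose to 7 N at z=95. I'll press a little harder to make sure it sits on the stop, then lift off.

{"name": "jog_arm", "arguments": {"increments": [0,0,0,0.2,0,0,0,0,0,0,0.4,0,0,0,0,0,0,0.5,0,0,0,0,0,0,0.5,0,0,0,0,0,0,0.5,0,0,0]}}

```text
clock: 5.9
eef_pos: [516.0, 25.8, 94.4]
tool_rot: [3.142, -0.004, -0.018]
force: [-10.1, -1.0, 50.0]
width: 0.4
gripper_force: 24.7
```

{"name": "jog_arm", "arguments": {"increments": [0,0,0,-1,0,0,0,0,0,0,-3,0,0,0,0,0,0,-6,0,0,0,0,0,0,-9,0,0,0,0,0,0,-10,0,0,0,0,0,0,-10,0,0,0]}}

```text
clock: 6.5
eef_pos: [515.9, 25.8, 190.4]
tool_rot: [-3.141, -0.003, -0.018]
force: [-0.1, 0.0, -0.3]
width: 0.2
gripper_force: 0.0
```

```bash
python3 - <<'E'
from h import *
s=ctrl.read_state(); print(s['eef_pos'],s['force'])
snap('wrist','w3'); cv2.imwrite('pics/v4.png',cv2.imread('pics/w3.png'))
print(proj('w3',[W(88-150,54+a,97) for a in(85,-85)]+[W(88,54+a,97) for a in(85,-85)]+[W(-59,-105+b,112) for b in(0,20,-20)]))
print('above front of lever',inc(W(-100,-105,170)),inc(W(-59,-105,103)))
E
```

```text
[515.94  25.77 190.44] [-0.12  0.01 -0.3 ]
[[171.69 241.47]
 [394.71 241.65]
 [148.58  20.  ]
 [418.29  20.21]
 [506.97 246.03]
 [478.32 245.91]
 [535.85 246.16]]
above front of lever [-6.1  15.87  1.92] [-2.01 15.87  8.62]
```

View pics/v4.png

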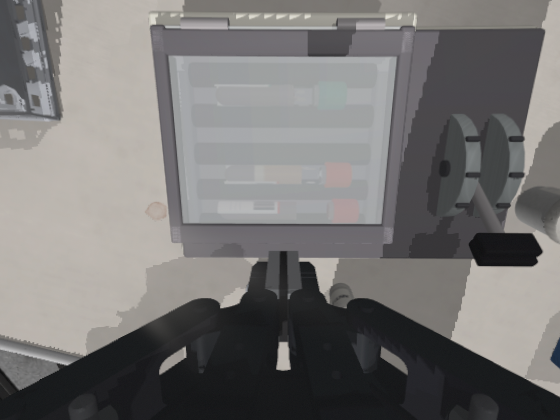

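The guard is fully down: its front corners are at (172,242) and (394,243), as predicted for angle 0. The handle is at (506,249), also as predicted. I'll move in front of the lever now.

{"name": "jog_arm", "arguments": {"increments": [0,-1.5,2,0,0,0,0,0,-3,5,0,0,0,0,0,-4.5,8.5,0,0,0,0,0,-6,12,0,0,0,0,0,-6.1,14.5,0,0,0,0,0,-6.1,15.9,1,0,0,0,0,-6.1,15.9,3,0,0,0,0,-6.1,15.9,5.5,0,0,0,0,-6.1,15.9,7.5,0,0,0,0,-6.1,15.9,8.5,0,0,0,0,-6.1,15.9,8.7,0,0,0,0,-6.1,15.9,8.7,0,0,0]}}

```text
clock: 7.75
eef_pos: [451.3, -131.7, 101.9]
tool_rot: [-3.141, 0.001, -0.018]
force: [0.2, -0.1, 0.5]
width: 0.3
gripper_force: 0.0
```

```bash
python3 - <<'E'
from h import *
s=ctrl.read_state(); print(s['eef_pos'],s['force'])
snap('wrist','w4'); cv2.imwrite('pics/v5.png',cv2.imread('pics/w4.png'))
for a in(0,.3,.6,.9,1.2):
  f=a-.6; print(a,inc(W(-10+87*np.sin(f)-8*np.cos(f)-10*abs(np.sin(f))-11,-105,40+87*np.cos(f)-9)))
E
```

```text
[ 451.28 -131.68  101.85] [ 0.15 -0.07  0.46]
0 [ 1.71 -0.   -0.04]
0.3 [ 4.21  0.   -1.17]
0.6 [ 7.04  0.   -1.55]
0.9 [ 9.36  0.01 -1.16]
1.2 [11.53  0.01 -0.03]
```

View pics/v5.png

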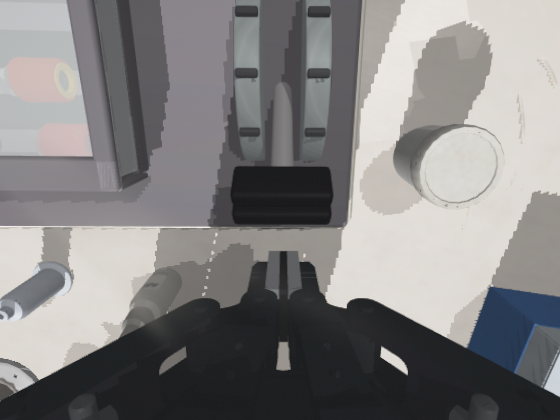

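The finger is centred on the handle (columns 284 and 282) with a clear gap. I'll push it along its arc.

{"name": "jog_arm", "arguments": {"increments": [0,0.8,0,0,0,0,0,0,1.4,0,0,0,0,0,0,1.8,0,-0.1,0,0,0,0,2.2,0,-0.3,0,0,0,0,2.6,0,-0.5,0,0,0,0,3.0,0,-0.7,0,0,0,0,3.4,0,-0.8,0,0,0,0,3.8,0,-1.0,0,0,0,0,4.2,0,-1.1,0,0,0,0,4.6,0,-1.3,0,0,0,0,5.0,0,-1.4,0,0,0,0,5.4,0,-1.4,0,0,0,0,5.8,0,-1.5,0,0,0,0,6.2,0,-1.5,0,0,0,0,6.6,0,-1.5,0,0,0,0,6.9,0,-1.5,0,0,0]}}

```text
clock: 9.4
eef_pos: [520.7, -133.3, 117.2]
tool_rot: [-3.142, 0.0, -0.018]
force: [-3.6, 0.5, 1.4]
width: -0.0
gripper_force: 1.8
```

{"name": "jog_arm", "arguments": {"increments": [0,0.3,0,0,0,0,0,0,0.6,0,0,0,0,0,0,0.9,0,0.1,0,0,0,0,1.2,0,0.1,0,0,0,0,1.5,0,0.2,0,0,0,0,1.8,0,0.3,0,0,0,0,2.1,0,0.4,0,0,0,0,2.4,0,0.5,0,0,0,0,2.7,0,0.6,0,0,0,0,3.0,0,0.7,0,0,0,0,3.3,0,0.9,0,0,0,0,3.6,0,1.0,0,0,0,0,3.9,0,1.2,0,0,0,0,4.1,0,1.3,0,0,0,0,4.3,0,1.4,0,0,0,0,4.4,0,1.5,0,0,0,0,4.4,0,1.5,0,0,0]}}

```text
clock: 11.1
eef_pos: [564.3, -134.2, 102.2]
tool_rot: [-3.142, 0.0, -0.018]
force: [-0.1, 0.1, 0.7]
width: -0.2
gripper_force: 0.0
```

Now a gentle nudge to confirm the stop.

{"name": "jog_arm", "arguments": {"increments": [0,0.1,0,0,0,0,0,0,0.2,0,0,0,0,0,0,0.3,0,0,0,0,0,0,0.4,0,0,0,0,0,0,0.4,0,0,0,0,0]}}

```text
clock: 11.6
eef_pos: [565.3, -134.3, 102.0]
tool_rot: [-3.141, 0.006, -0.019]
force: [-6.8, -0.5, 5.1]
width: 0.2
gripper_force: 3.4
```

Contact came exactly where the end stop was predicted. I'll back off, rise and look.

{"name": "jog_arm", "arguments": {"increments": [0,-0.8,0,0,0,0,0,0,-2,0,0,0,0,0,0,-4,0,0,0,0,0,0,-6,0,-1,0,0,0,0,-8,0,-4,0,0,0,0,-9,0,-8,0,0,0,0,-10,0,-12,0,0,0,0,-10,0,-14,0,0,0,0,-10,0,-14,0,0,0]}}

```text
clock: 12.5
eef_pos: [470.9, -133.1, 245.8]
tool_rot: [3.14, -0.009, -0.018]
force: [-0.4, -0.1, -0.2]
width: 0.1
gripper_force: 0.0
```

```bash
python3 - <<'E'
from h import *
s=ctrl.read_state(); print(s['eef_pos'],s['force'],s['clock'])
snap('wrist','w5'); cv2.imwrite('pics/v6.png',cv2.imread('pics/w5.png'))
print(proj('w5',[W(39,-105+b,112) for b in(0,20,-20)]+[W(-62,-31,97),W(88,-31,97),W(-61,-202,58)]))
E
```

```text
[ 470.88 -133.05  245.76] [-0.44 -0.07 -0.22] 12.5
[[282.08  46.71]
 [255.71  46.65]
 [308.43  46.71]
 [198.79 174.95]
 [184.12 -21.86]
 [379.08 167.05]]
```

View pics/v6.png

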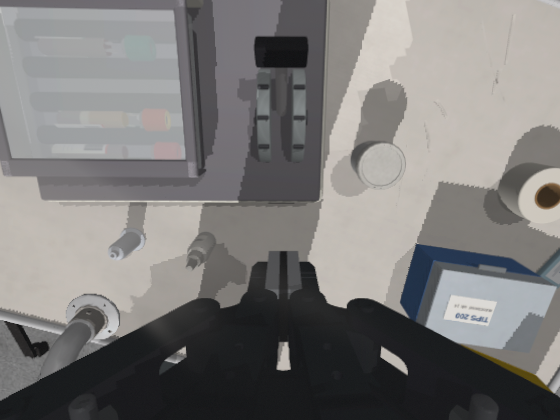

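The handle is at (281,51), against (282,47) predicted for the last stop. The guard's front corner is at (199,175), as predicted for fully down, and the bottles and cup haven't moved. The robot is touching nothing, so I'll hand in.

```bash
python3 -c "
from cell import ctrl
print(ctrl.finish_job())"
```

```text
the job is handed in; nothing more can be done
None
```

The guard is fully down and the speed lever is at its last stop; the cup and bottles stand where they were, and the job was handed in at about 12.6 s, though pressing the guard onto its stop briefly read 50 N at the wrist (through the fingertips, limit 120 N).

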